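Clamp the circuit board with the sliding jaw

TASK

The circuit board lies loose on the bed of the board clamp, and the clamp's carriage is locked too far away. Loosen the carriage's knob, slide the carriage gently so that its sprung pad pushes the board flush against the fixed jaw and is itself pressed in about halfway, then turn the knob tight again and let go, so that the board stays gripped. Do not shift the green terminal blocks that stand round the clamp, and do not ram the pad hard against the end of its springs.

Things in the scene. Friction and masses are not known exactly. Their poses are not given: they have to be found in the camera images.
- fixture: Board clamp, fixed to the table. Origin: centre of the underside of its aluminium base plate, 200 (x) x 340 (y) x 12 mm; x points away from the robot at yaw 0, y along the rail, z up. The square steel rail runs along y at x = -65 mm, top 32 mm high. The grey bed has its top at z = 20 mm, x -30 to 90 mm.
- jaw_face (a point): Centre of the fixed jaw's face, at fixture (30, -132, 33) mm: an aluminium bar 110 mm long along x, its face looking to the fixture's +y, top 46 mm high.
- carriage_mid (a point): Point in the carriage's middle, 46 mm above the table, over the rail. The carriage is a grey block 50 mm wide (along y), 95 mm high; its arm, 20 mm thick, z 26 to 46 mm, reaches over the bed to fixture x = 85 mm and carries the sprung pad.
- carriage (a joint): Carriage position in m: 0 at the +y end of its travel, growing towards the fixed jaw (fixture -y), up to 0.135. Carriage centre: fixture y = 0.125 - value; face of the unpressed pad: y = 0.091 - value. With the board flush on the jaw the pad just touches it at 0.113; 0.119 presses the pad in halfway. Friction with the knob loose: 1 N.
- knob (a joint): Knob angle in rad, growing clockwise (looking down on it): 0 is the loose stop, 1.45 the tight stop. The brake bites from 0.9 and is tight from 1.1 up; below 0.45 is loose. Starts at 1.2 to 1.35. At 0.70 the bar points straight up the slope (in the fixture's x-z plane); smaller values lie counter-clockwise of that. Takes up to 0.17 N m and stays where left.
- knob_grip (a point): On the knob's axis at mid-grip, 12 mm below the top of the black bar (44 long, 14 thick, 28 mm tall, on a 20 mm tall hub). Site z = knob axis, leaning 30 deg to fixture -x: (-0.5, 0, 0.866) in the fixture's frame. The frame turns with the knob; the bar lies 0.70 rad counter-clockwise of point x. At fixture x -98, z 115 mm; moves with the carriage, which may be slid by it.
- pad (a joint): How far the sprung pad is pressed in, in m: 0 free, 0.012 at its stop; the springs push with 0.5 N plus 0.7 N per mm.
- pad_face (a point): Centre of the face of the black rubber pad (100 mm along the fixture's x, 20 mm tall, z 21 to 41 mm) that pushes the board; it looks to the fixture's -y.
- board: Loose dark-green circuit board, 90 (x) x 110 (y) x 4 mm, 90 g, with parts up to 18 mm high, none within 10 mm of its y edges. Origin: centre of its underside. It lies on the bed between fixed jaw and pad, 17 to 37 mm short of the jaw, turned by up to 5 degrees; when home its centre is at fixture y = -77 mm.
- block_a: Loose green terminal block standing on the table between robot and clamp, near the fixed jaw's end; 22 x 30 x 45 mm, origin at the centre of its underside. Leave it alone.
- block_b: Another such block, standing beyond the clamp. Leave it alone.
- block_c: Another such block, standing beyond the clamp near the fixed jaw. Leave it alone.
Things that resemble listed ones, but are neither listed nor needed, are in the scene too. What is shaped like the board but pink or white is not meant.

How it is judged:
On the way, in this order (a step that is already met when the one before it is completed fails the run):
1. the knob is turned loose (below 0.45 rad) (value of joint knob below 0.45 rad), for 0.1 s.
2. the carriage's pad has pushed the board flush against the fixed jaw and is pressed in 2 to 10 mm (y of board in the frame of fixture below -0.0745 m and angle between the y axis of board and the y axis of fixture, either way round below 0.05 rad and z of board in the frame of fixture below 0.023 m and value of joint pad between 0.002 and 0.01 m), for 0.2 s.
At the end, for the whole second after the job is handed in: The knob is tight (above 1.1 rad); the board lies flat on the bed, flush against the fixed jaw (within 2.5 mm and 3 degrees); the pad is pressed in 2 to 10 mm; board and carriage are at rest (all of step 2 and value of joint knob above 1.1 rad and linear speed of board below 0.01 m/s and velocity of joint carriage between -0.005 and 0.005 m/s); the robot touches nothing.
It fails at once if the board is squeezed by ramming the pad (more than 60 N of contact force on the board in the clamp) (contact force between board and fixture above 60 N).
It fails at once if a terminal block is shifted by more than 25 mm (distance of block_a from where it was at the start of the episode above 0.025 m).
It fails at once if a terminal block is shifted by more than 25 mm (distance of block_b from where it was at the start of the episode above 0.025 m).
It fails at once if a terminal block is shifted by more than 25 mm (distance of block_c from where it was at the start of the episode above 0.025 m).
It also fails if it takes over 35 s, if anything falls off the work surface, if the arm or the gripper's body presses on something with over 40 N, if the wrist force passes 120 N, or if a joint passes its speed limit or range.

ROBOT

A 6-joint arm with a two-finger parallel gripper is mounted at the origin on the work surface. World frame = base frame: x ahead of the robot, y to its left, z up, the work surface at z = 0. Lengths are in m, angles in rad, forces in N, time in s.
With the tool pointing down it reaches from about 0.275 to 0.75 m from the base axis. Payload 10.2 kg.
Tool frame: the origin (TCP) lies on the centre line of the jaws, within the pads' length; the fingertips stand 8 mm ahead of it and the grasp point (between the pads) lies 11 mm behind it (tcp_to_tips is the z of the fingertips in the tool frame, in m); z points along the fingers, x is the direction in which the jaws open and shut, and the axes are right-handed (so a half turn about z gives the same grasp; the last joint's range is limited). The gripper opens to 85 mm and grips with 20 to 120 N. Pads are 22 mm wide; open, the fingers measure 114 mm over their backs; the gripper's body (76 mm by 85 mm) begins 54 mm behind the grasp point. The pads swing forward as they close: fully open they stand 13 mm farther back than shut.
Start: joints at [1.104, 0.313, 1.498, -0, 1.331, -0.223], TCP at [0.127, 0.509, 0.215] pointing down, gripper open.
Joint ranges: [-2.94, 2.94], [-0.97, 2.17], [0.19, 2.56], [-1.23, 4.37], [0.02, 3.11], [-2.88, 2.88]. Speed limits (rad/s): [2.39, 2.39, 3.01, 3.14, 3.14, 3.14].

INTERFACE

Orientations are given as [roll, pitch, yaw] about the fixed x, y, z axes, in that order (R = Rz(yaw) Ry(pitch) Rx(roll)).
In Python, from cell import get_state, capture, finish_job, tcp_to_tips gives the robot as it stands. The module is installed in compiled form; this text tells all that it offers.
- The arm moves only by the tool drive_tool, never from a script. Its argument "series" is text: rows parted by semicolons, each of 6 numbers parted by spaces: the shift along the tool's x, y, z in mm, then the turn, a rotation vector about the tool's x, y, z in degrees. A call has 1 to 8 rows; each row is the pose to reach, as a shift and turn from the pose measured when the call began, along the tool's axes at that moment; what a row does not reach only later rows make up. A row lasts 1/12 s, in which the tool goes at most 41.7 mm and 7.16 degrees, less where a joint would pass 70% of its speed; a pose out of reach is approached as far as the arm can. A call with a gripper value outside its range is refused whole. "fingers" is the opening in per cent of the stroke, from 0 (shut) to 100 (fully open), set as the call begins (left out, the last holds). The fingers move at their own pace and stop on an object; "squeeze" is the grip in N (left out, the last holds). Time passes only in rows, so rows that repeat a pose let the fingers close. It gives the time, the measured TCP pose, the force and the opening at its end, in the units of the state.
- get_state(): the state, without advancing time (a new reading comes with each control period).
- capture(name): name is "scene" or "side" or "wrist"; returns a dict with "img" (384x512x3 uint8, blue, green, red), "mtx" (3x3 intrinsics, pixels), "world_to_cam" (4x4, takes a point from world to camera coordinates); the wrist camera has in their place "tool_from_camera" (4x4, takes a point from camera to tool coordinates, whose origin is the TCP and whose axes are the tool frame's). Camera axes: x right, y down, z forward; pixel columns grow to the right and rows downward; lengths in m; the calibration is good to about 2 mm. A picture is of the moment at which its call begins: read the wrist's pose just before it. There is no depth.
- finish_job(): hands the job in, once; it reports no verdict.
The state is a dict: "clock": time; "joint_pos": joint angles; "joint_vel": joint speeds; "effort": joint torques, N m; "tool_pos": TCP position; "ee_rot": TCP orientation; "ft_force": force on the tool from outside, world axes, zero at the start; "moment": the same for the moment, N m; "finger_gap": finger opening in m.
Only numpy, scipy, OpenCV 4.12 (cv2) and the standard library are available. Lean on these libraries where they do the work, as an engineer would, in place of code of your own. Each camera call takes 0.05 s, during which the arm holds its last target. There are 200 camera calls.

## Working session

There is one attempt and no reset: what is moved stays moved. The work goes in short steps, Python scripts to look and compute and a tool call to move; the robot and the scene stay as the last step left them, time stands still between calls to the robot, and variables do not carry over. Pictures are saved under pics/ and viewed, and the job is handed in when it is done.

Besides the shell and the picture viewer there is one more tool, called by a JSON object that holds its "name" and its "arguments", one argument or row to a line. drive_tool: Moves the arm, as the interface text tells. Its arguments: {"type":"object","properties":{"series":{"type":"string"},"fingers":{"type":"number"},"squeeze":{"type":"number"}},"required":["series"]}

```bash
mkdir -p pics; cat > h.py <<'E'
import numpy as np, cv2
from scipy.spatial.transform import Rotation as R
from cell import get_state, capture, finish_job, tcp_to_tips
def tool():
    s=get_state(); T=np.eye(4); T[:3,:3]=R.from_euler('xyz',s['ee_rot']).as_matrix(); T[:3,3]=s['tool_pos']; return T,s
def cam(n):
    T,s=tool(); c=capture(n)
    W=np.linalg.inv(T@c['tool_from_camera']) if n=='wrist' else c['world_to_cam']
    return c['img'],c['mtx'],W
def proj(K,W,p):
    q=K@(W@np.r_[p,1])[:3]; return q[:2]/q[2]
def plane(K,W,uv,z):
    C=np.linalg.inv(W); d=C[:3,:3]@np.linalg.inv(K)@np.r_[uv,1]; o=C[:3,3]; return o+d*(z-o[2])/d[2]
E
python3 - <<'E'
from h import *
import pickle
D={}
for n in ['scene','side','wrist']:
    i,K,W=cam(n); D[n]=(i,K,W); cv2.imwrite(f'pics/{n}0.png',i); print(n,np.linalg.inv(W)[:3,3].round(3))
pickle.dump(D,open('d0.pkl','wb')); print(get_state(),tcp_to_tips)
E
```

```text
scene [ 1.018 -0.276  0.714]
side [0.357 0.312 0.593]
wrist [0.051 0.528 0.374]
{'clock': 0.15, 'joint_pos': array([ 1.10364152e+00,  3.13277958e-01,  1.49823111e+00, -7.33639661e-06,
        1.33099351e+00, -2.23393138e-01]), 'joint_vel': array([-0.00026175, -0.00186688, -0.00146366,  0.00035596, -0.00176189,
       -0.00041836]), 'effort': array([ 1.83624055e-03, -4.12361598e+01, -2.59801179e+01, -1.33021649e-04,
        3.09846459e-03, -3.06523498e-05]), 'tool_pos': array([0.12663032, 0.50929607, 0.21440066]), 'ee_rot': array([-3.14139802e+00,  8.88892601e-04,  1.32703649e+00]), 'ft_force': array([-0.87379274,  0.39177255, -0.08509286]), 'moment': array([ 0.02709862, -0.00386587,  0.04667663]), 'finger_gap': 0.08545059296885511} 0.008
```

View pics/scene0.png

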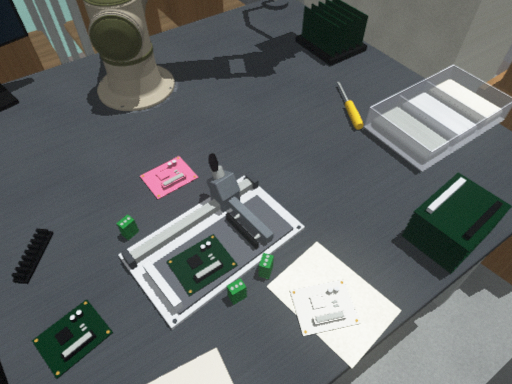

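View pics/side0.png

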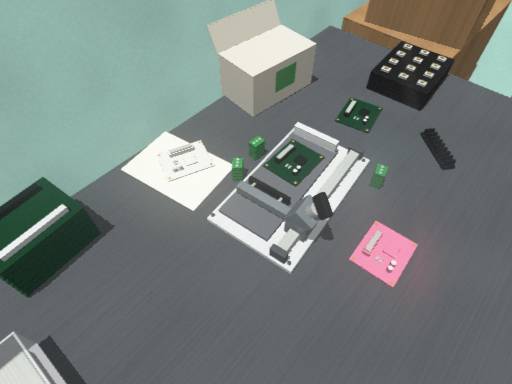

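View pics/wrist0.png

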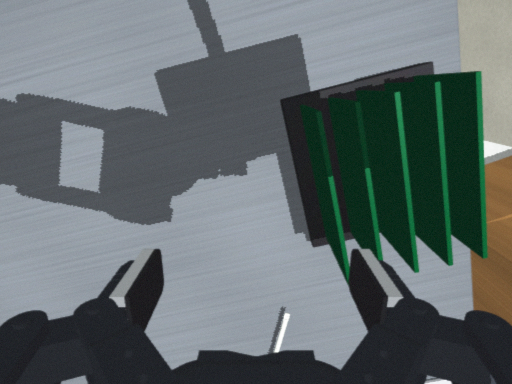

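The scene shows the clamp plate with corners at about (121,256), (173,323), (304,228) and (255,178). The green board inside it is at (203,262). Other boards are at (72,338) green and off the clamp, (169,176) pink and (325,305) white, so the one on the bed between jaw and pad is the one meant. I'll enlarge to confirm.

```bash
python3 - <<'E'
from h import *
import pickle
D=pickle.load(open('d0.pkl','rb'))
i=D['scene'][0]; cv2.imwrite('pics/sc1.png',cv2.resize(i[140:335,105:315],None,fx=3,fy=3,interpolation=2)[:600])
i=D['side'][0]; cv2.imwrite('pics/si1.png',cv2.resize(i[110:270,200:400],None,fx=3.7,fy=3.7,interpolation=2))
for n,c in dict(scene=[(121,256),(173,323),(304,228),(255,178)],side=[(211,215),(293,261),(369,162),(295,125)]).items():
    P=np.array([plane(*D[n][1:],uv,.012) for uv in c]); print(n,P.round(3).tolist(),np.linalg.norm(P-np.roll(P,-1,0),axis=1).round(3),P.mean(0).round(3))
E
```

```text
scene [[0.529, -0.267, 0.012], [0.713, -0.244, 0.012], [0.689, 0.082, 0.012], [0.512, 0.078, 0.012]] [0.186 0.327 0.177 0.345] [ 0.611 -0.088  0.012]
side [[0.683, 0.076, 0.012], [0.497, 0.048, 0.012], [0.518, -0.263, 0.012], [0.721, -0.25, 0.012]] [0.188 0.311 0.203 0.329] [ 0.605 -0.097  0.012]
```

View pics/sc1.png

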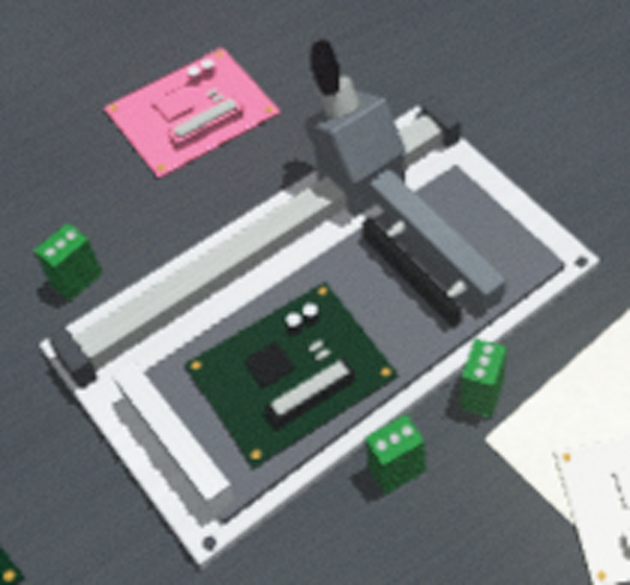

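View pics/si1.png

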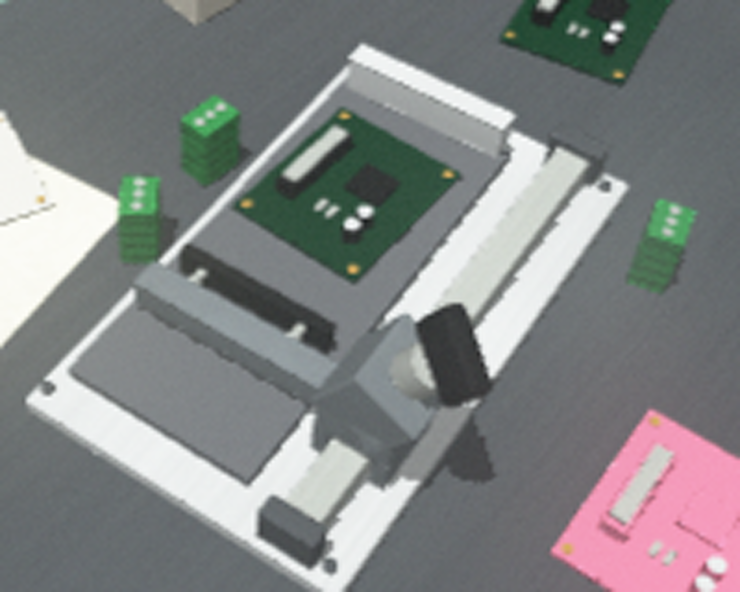

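The crops confirm the meant board: dark green, on the bed between the aluminium jaw and the black pad. They also show the knob bar leaning towards the robot and give better plate corners.

```bash
python3 - <<'E'
from h import *
import pickle
D=pickle.load(open('d0.pkl','rb'))
# order: (-x,-y),(+x,-y),(+x,+y),(-x,+y)
M=np.array([(-.1,-.17),(.1,-.17),(.1,.17),(-.1,.17)])
A=dict(scene=[(42,345),(203,565),(598,262),(417,108)],side=[(628,187),(362,45),(28,402),(335,592)])
for n,(o,s) in dict(scene=((105,140),3),side=((200,110),3.7)).items():
    c=np.array(A[n])/s+o
    P=np.array([plane(*D[n][1:],uv,.012) for uv in c])[:,:2]; m=P.mean(0)
    H=(M.T@(P-m)); th=np.arctan2(H[0,1]-H[1,0],H[0,0]+H[1,1]); r=np.array([[np.cos(th),-np.sin(th)],[np.sin(th),np.cos(th)]])
    print(n,m.round(4),np.degrees(th).round(2),(P-m-M@r.T).round(4).tolist())
# knob bar: triangulate black blob centre top: scene (325,65)/3 ; side (453,355)/3.7
def ray(n,uv):
    K,W=D[n][1:]; C=np.linalg.inv(W); d=C[:3,:3]@np.linalg.inv(K)@np.r_[uv,1]; return C[:3,3],d/np.linalg.norm(d)
(o1,d1),(o2,d2)=ray('scene',(105+325/3,140+65/3)),ray('side',(200+453/3.7,110+353/3.7))
t=np.linalg.lstsq(np.c_[d1,-d2],o2-o1,rcond=None)[0]; a,b=o1+t[0]*d1,o2+t[1]*d2; print('knob',a.round(4),b.round(4))
E
```

```text
scene [ 0.6064 -0.0936] 5.87 [[-0.0001, 0.0039], [-0.0015, 0.0031], [-0.0003, -0.0018], [0.0019, -0.0053]]
side [ 0.6031 -0.0947] 5.35 [[0.0001, 0.0056], [0.0032, -0.0085], [-0.005, 0.0031], [0.0016, -0.0001]]
knob [ 0.4984 -0.0196  0.115 ] [ 0.498  -0.02    0.1152]
```

```bash
cat >> h.py <<'E'
FIX=np.array([.605,-.094,0]); YAW=np.radians(5.6)
F=R.from_euler('z',YAW).as_matrix()
def goalR(a):  # tool rot, bar a rad CCW of up-slope
    u=np.array([.866,0,.5]); v=np.array([0,1.,0]); z=np.array([.5,0,-.866])
    x=-np.sin(a)*u+np.cos(a)*v; M=np.c_[x,np.cross(z,x),z]; return F@M
def delta(p,Rg):
    T,s=tool(); d=T[:3,:3].T@(np.array(p)-T[:3,3])*1000
    r=R.from_matrix(T[:3,:3].T@Rg).as_rotvec(degrees=True); return d.round(1),r.round(1)
E
python3 - <<'E'
from h import *
Rg=goalR(-.58); k=np.array([.498,-.020,.115]); print(delta(k+Rg[:,2]*(.011-.13),Rg))
E
```

```text
(array([-443.9,  432.1,   -3.3]), array([-26.9,  13.4,  13.4]))
```

{"name": "drive_tool", "arguments": {
  "series": "-30 29 0 -5 2.5 2.5; -60 58 0 -10 5 5; -90 88 0 -16 8 8; -120 117 -1 -21 10 10; -150 146 -1 -27 13.4 13.4; -180 175 -1 -27 13.4 13.4; -210 204 -2 -27 13.4 13.4; -240 234 -2 -27 13.4 13.4",
  "fingers": 100
}}

```text
clock: 0.82
tool_pos: [0.2892, 0.2297, 0.2164]
ee_rot: [2.691, -0.277, 1.154]
ft_force: [1.0, 1.4, 0.4]
finger_gap: 0.0854
```

```bash
python3 - <<'E'
from h import *
Rg=goalR(-.58); k=np.array([.498,-.020,.115]); print(delta(k+Rg[:,2]*(.011-.13),Rg))
E
```

```text
(array([-165.9,  237.6,   60.7]), array([ 0. , -0. ,  0.1]))
```

{"name": "drive_tool", "arguments": {
  "series": "-20 29 7 0 0 0; -42 59 15 0 0 0; -63 89 23 0 0 0; -84 119 30 0 0 0; -105 149 38 0 0 0; -126 180 46 0 0 0; -147 209 53 0 0 0; -166 237 61 0 0 0"
}}

```text
clock: 1.48
tool_pos: [0.4295, -0.0122, 0.2179]
ee_rot: [2.689, -0.278, 1.153]
ft_force: [0.8, 1.9, 0.5]
finger_gap: 0.0853
```

```bash
python3 - <<'E'
from h import *
i,K,W=cam('wrist'); cv2.imwrite('pics/w2.png',i)
k=np.array([.498,-.020,.115]); print(proj(K,W,k)); ax=F@np.array([-.5,0,.866]); print(proj(K,W,k+.012*ax))
Rg=goalR(-.58);print(delta(k+Rg[:,2]*.011,Rg),get_state()['ft_force'],get_state()['joint_pos'])
E
```

```text
[246.9094532  191.07512289]
[246.54957661 195.28828397]
(array([ -4.3,   7.6, 132.9]), array([ 0.3,  0.2, -0.2])) [0.09409614 0.22549996 0.10687079] [-0.50022242 -0.1891858   2.12725542  0.40077475  0.79362873 -1.80807896]
```

View pics/w2.png

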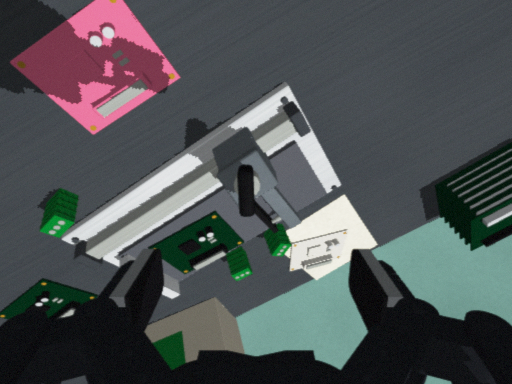

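The wrist view shows the black bar at (247,190), matching the predicted (247,191). It is upright in the picture, so it already lies along the tool's y. j6 is too near its range for the loosening turn, so I'll do a half turn first.

{"name": "drive_tool", "arguments": {
  "series": "0 0 0 0 0 7; 0 0 0 0 0 14; 0 0 0 0 0 21; 0 0 0 0 0 28; 0 0 0 0 0 35; 0 0 0 0 0 42; 0 0 0 0 0 49; 0 0 0 0 0 56"
}}

```text
clock: 2.2
tool_pos: [0.4326, -0.0177, 0.2181]
ee_rot: [3.133, -0.526, 0.103]
ft_force: [0.8, -0.7, 0.1]
finger_gap: 0.0855
```

{"name": "drive_tool", "arguments": {
  "series": "0 0 0 0 0 7; 0 0 0 0 0 14; 0 0 0 0 0 21; 0 0 0 0 0 28; 0 0 0 0 0 35; 0 0 0 0 0 42; 0 0 0 0 0 49; 0 0 0 0 0 56"
}}

```text
clock: 2.87
tool_pos: [0.4324, -0.0175, 0.218]
ee_rot: [-2.695, -0.288, -0.948]
ft_force: [-0.5, -0.6, 0.3]
finger_gap: 0.0853
```

{"name": "drive_tool", "arguments": {
  "series": "0 0 0 0 0 7; 0 0 0 0 0 14; 0 0 0 0 0 21; 0 0 0 0 0 28; 0 0 0 0 0 35; 0 0 0 0 0 42; 0 0 0 0 0 49; 0 0 0 0 0 56"
}}

```text
clock: 3.53
tool_pos: [0.4323, -0.0174, 0.2178]
ee_rot: [-2.648, 0.188, -1.818]
ft_force: [-0.8, 0.5, 0.4]
finger_gap: 0.0855
```

```bash
python3 - <<'E'
from h import *
i,K,W=cam('wrist'); cv2.imwrite('pics/w3.png',i)
k=np.array([.498,-.020,.115]); print(proj(K,W,k)); ax=F@np.array([-.5,0,.866]); print(proj(K,W,k+.012*ax))
Rg=goalR(-.58+np.pi);print(delta(k+Rg[:,2]*.011,Rg),get_state()['ft_force'],get_state()['joint_pos'])
E
```

```text
[262.2593942  168.44025598]
[262.59096589 171.7669813 ]
(array([  5.8,  -7.6, 132.7]), array([-0.2, -0.2, 10.4])) [-0.18073153 -0.85891557  0.19236149] [-0.49952258 -0.18942957  2.12832121  0.40027409  0.7937726   1.15026528]
```

View pics/w3.png

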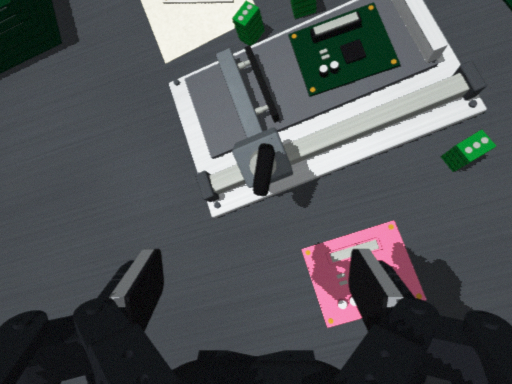

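The bar centre is at about (264,169), against a prediction of (262,170). I'll check the yaw from the plate corners (170,82), (212,216) and (485,105), then descend.

```bash
python3 - <<'E'
from h import *
i,K,W=cam('wrist')
P=[plane(K,W,c,.012) for c in [(170,82),(212,216),(485,105)]]
a,b=P[0]-P[1],P[1]-P[2]; print(np.array(P).round(4),np.linalg.norm(a),np.linalg.norm(b),np.degrees(np.arctan2(a[1],a[0])),np.degrees(np.arctan2(-b[0],b[1])))
E
```

```text
[[ 0.6851  0.0825  0.012 ]
 [ 0.4883  0.0662  0.012 ]
 [ 0.5232 -0.2698  0.012 ]] 0.19743807591125975 0.33773369421106675 4.744809009170218 5.926655676775566
```

{"name": "drive_tool", "arguments": {
  "series": "1 -2 25 0 0 4; 3 -4 55 0 0 8; 5 -6 85 0 0 10; 6 -7.5 100 0 0 10.5; 6 -7.5 110 0 0 10.5; 6 -7.5 120 0 0 10.5; 6 -7.5 129 0 0 10.5; 6 -7.5 130 0 0 10.5"
}}

```text
clock: 4.3
tool_pos: [0.502, -0.0194, 0.1064]
ee_rot: [-2.686, 0.269, -1.978]
ft_force: [0.1, 0.1, 1.2]
finger_gap: 0.0852
```

```bash
python3 - <<'E'
from h import *
i,K,W=cam('wrist'); cv2.imwrite('pics/w4.png',i)
k=np.array([.498,-.020,.115]); 
Rg=goalR(-.58+np.pi);print(delta(k+Rg[:,2]*.011,Rg),get_state()['ft_force'],get_state()['joint_pos'])
E
```

```text
(array([-0.1, -0.6,  2.1]), array([-0.2, -0.2,  0.7])) [-0.22781135  0.21223995  1.06764382] [-0.40750912  0.17317253  2.11718762  0.58362798  0.44741099  1.15477312]
```

View pics/w4.png

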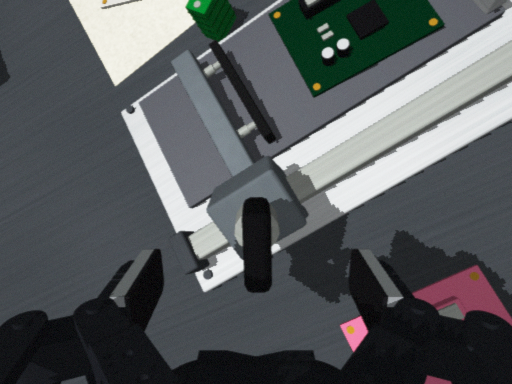

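The bar is upright at (257,245), midway between the fingers at about x=255. Closing.

{"name": "drive_tool", "arguments": {
  "series": "0 0 0 0 0 0; 0 0 0 0 0 0; 0 0 0 0 0 0; 0 0 0 0 0 0; 0 0 0 0 0 0; 0 0 0 0 0 0; 0 0 0 0 0 0; 0 0 0 0 0 0",
  "fingers": 0,
  "squeeze": 40
}}

```text
clock: 5.02
tool_pos: [0.5017, -0.0194, 0.1072]
ee_rot: [-2.686, 0.269, -1.978]
ft_force: [-6.1, -0.4, 5.7]
finger_gap: 0.0125
```

{"name": "drive_tool", "arguments": {
  "series": "0 0 0 0 0 0; 0 0 0 0 0 0; 0 0 0 0 0 -2; 0 0 0 0 0 -4; 0 0 0 0 0 -6; 0 0 0 0 0 -6"
}}

```text
clock: 5.52
tool_pos: [0.5016, -0.0194, 0.1073]
ee_rot: [-2.662, 0.221, -1.881]
ft_force: [-2.9, -1.3, 2.6]
finger_gap: 0.0123
```

{"name": "drive_tool", "arguments": {
  "series": "0 0 0 0 0 -6; 0 0 0 0 0 -12; 0 0 0 0 0 -18; 0 0 0 0 0 -24; 0 0 0 0 0 -30; 0 0 0 0 0 -36; 0 0 0 0 0 -41; 0 0 0 0 0 -41"
}}

```text
clock: 6.18
tool_pos: [0.5016, -0.0194, 0.1073]
ee_rot: [-2.633, -0.131, -1.251]
ft_force: [-2.3, -1.4, 1.6]
finger_gap: 0.0121
```

{"name": "drive_tool", "arguments": {
  "series": "0 0 0 0 0 -5; 0 0 0 0 0 -10; 0 0 0 0 0 -14; 0 0 0 0 0 -14; 0 0 0 0 0 -14"
}}

```text
clock: 6.6
tool_pos: [0.5016, -0.0195, 0.1073]
ee_rot: [-2.673, -0.245, -1.036]
ft_force: [-1.2, -0.9, 1.6]
finger_gap: 0.0119
```

```bash
sed -i 's/radians(5.6)/radians(5.7)/' h.py; python3 - <<'E'
from h import *
i,K,W=cam('wrist'); cv2.imwrite('pics/w5.png',i)
T,s=tool(); print(T[:3,3],s['ft_force'],s['moment'],s['joint_pos'])
d=F@np.array([0,-1,0]); print('slide 1mm in tool',(T[:3,:3].T@d).round(4)); 
g=T[:3,3]-.011*T[:3,2]; print('fixture grip',(F.T@(g-FIX)).round(4))
E
```

```text
[ 0.50159561 -0.01949679  0.10729277] [-2.04690698 -0.39910186  1.71791151] [-0.1894619   0.43511754 -0.04733608] [-0.40794398  0.17198801  2.11768642  0.58270438  0.44807791  0.09069088]
slide 1mm in tool [0.8794 0.476  0.0055]
fixture grip [-0.101   0.0845  0.1168]
```

View pics/w5.png

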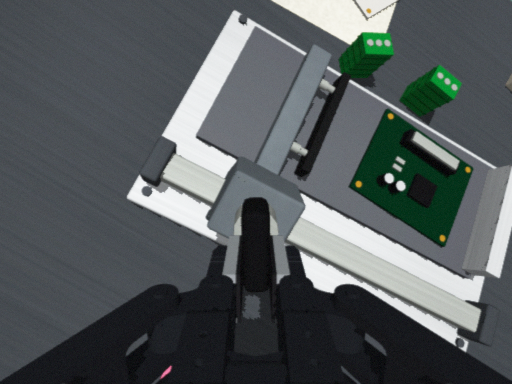

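The bar has followed the fingers and the knob is about 62° looser. The pad is at (322,125) and the board at (412,176), clear of it. Now sliding.

{"name": "drive_tool", "arguments": {
  "series": "3.5 1.9 0 0 0 0; 8.8 4.8 0 0 0 0; 14 7.6 0.1 0 0 0; 19.3 10.5 0.1 0 0 0; 24.6 13.3 0.1 0 0 0; 29.9 16.2 0.2 0 0 0; 33.5 18.1 0.2 0 0 0; 35.2 19 0.2 0 0 0"
}}

```text
clock: 7.32
tool_pos: [0.5056, -0.0601, 0.1073]
ee_rot: [-2.673, -0.245, -1.036]
ft_force: [-1.9, 0.9, 1.8]
finger_gap: 0.0122
```

{"name": "drive_tool", "arguments": {
  "series": "1.8 1 0 0 0 0; 4.4 2.4 0 0 0 0; 7 3.8 0 0 0 0; 9.7 5.2 0 0 0 0; 12.3 6.7 0 0 0 0; 14.9 8.1 0 0 0 0; 16.7 9 0 0 0 0; 17.6 9.5 0.1 0 0 0"
}}

```text
clock: 7.98
tool_pos: [0.5076, -0.0803, 0.1072]
ee_rot: [-2.674, -0.245, -1.036]
ft_force: [-1.6, 1.4, 1.5]
finger_gap: 0.0122
```

```bash
python3 - <<'E'
from h import *
import pickle
i,K,W=cam('wrist'); cv2.imwrite('pics/w6.png',i); pickle.dump((i,K,W),open('d6.pkl','wb'))
T,s=tool(); print(s['clock'],s['ft_force'],s['moment'])
d=F@np.array([0,-1,0]); print('slide 1mm in tool',(T[:3,:3].T@d).round(4)); 
g=T[:3,3]-.011*T[:3,2]; print('fixture grip',(F.T@(g-FIX)).round(4))
E
```

```text
8.0333 [-0.99976365  0.49132056  0.27893894] [0.06793057 0.36822969 0.10054898]
slide 1mm in tool [0.8798 0.4752 0.006 ]
fixture grip [-0.101   0.0233  0.1168]
```

View pics/w6.png

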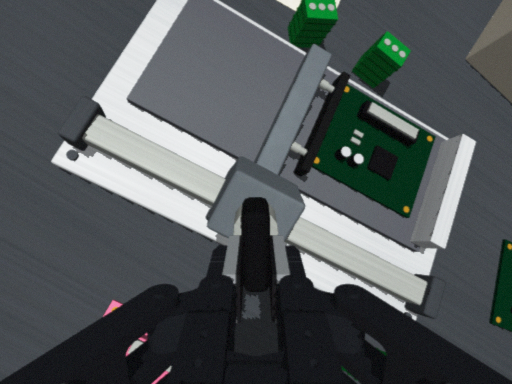

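The carriage slides, and the pad is now at the board's near edge. I'll take an enlarged crop to measure the remaining gap between pad face and jaw face.

```bash
python3 - <<'E'
import pickle,cv2
i=pickle.load(open('d6.pkl','rb'))[0]
cv2.imwrite('pics/w6c.png',cv2.resize(i[60:260,285:485],None,fx=3,fy=3,interpolation=2))
E
```

```text
(no output)
```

View pics/w6c.png

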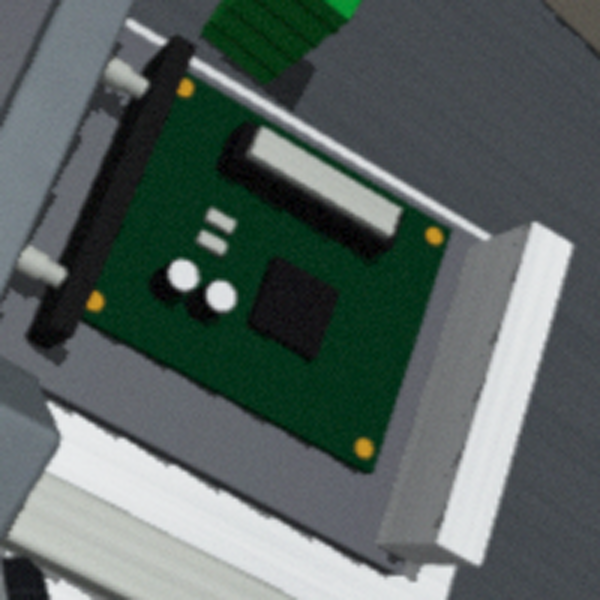

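```bash
python3 - <<'E'
from h import *
import pickle
i,K,W=pickle.load(open('d6.pkl','rb'))
f=lambda c,z: (1000*F.T@(plane(K,W,np.array(c)/3+[285,60],z)-FIX)).round(1)[:2]
for n,c,z in [('jawtop',(534,225),.046),('jawtop',(437,548),.046),('jawbot',(485,245),.020),('jawbot',(383,540),.02),('brd far',(450,235),.024),('brd far',(372,470),.024),('brd near gold',(185,88),.024),('gold',(95,301),.024),('padtop',(192,50),.041),('padtop',(60,342),.041)]: print(n,f(c,z))
E
```

```text
jawtop [  80.9 -130.9]
jawtop [ -28.2 -131. ]
jawbot [  85.8 -136.6]
jawbot [ -24.5 -133.6]
brd far [  79.1 -120.2]
brd far [  -7.4 -119.7]
brd near gold [ 75.7 -16.9]
gold [ -2.2 -17. ]
padtop [75.3 -9.2]
padtop [-25.1  -7.2]
```

{"name": "drive_tool", "arguments": {
  "series": "1.8 1 0 0 0 0; 3.5 1.9 0 0 0 0; 5.3 2.9 0 0 0 0; 7 3.8 0 0 0 0; 8.8 4.8 0 0 0 0; 10.5 5.7 0 0 0 0; 10.5 5.7 0 0 0 0; 10.5 5.7 0 0 0 0"
}}

```text
clock: 8.7
tool_pos: [0.5088, -0.0924, 0.1073]
ee_rot: [-2.674, -0.245, -1.037]
ft_force: [1.4, 0.8, -1.8]
finger_gap: 0.0122
```

{"name": "drive_tool", "arguments": {
  "series": "0.9 0.5 0 0 0 0; 1.8 1 0 0 0 0; 2.6 1.4 0 0 0 0; 2.6 1.4 0 0 0 0; 2.6 1.4 0 0 0 0"
}}

```text
clock: 9.12
tool_pos: [0.509, -0.0951, 0.1073]
ee_rot: [-2.674, -0.245, -1.036]
ft_force: [0.9, 4.6, -0.6]
finger_gap: 0.0122
```

{"name": "drive_tool", "arguments": {
  "series": "0.9 0.5 0 0 0 0; 1.8 1 0 0 0 0; 1.8 1 0 0 0 0; 1.8 1 0 0 0 0"
}}

```text
clock: 9.45
tool_pos: [0.5092, -0.0969, 0.1073]
ee_rot: [-2.673, -0.244, -1.036]
ft_force: [1.3, 5.2, -1.3]
finger_gap: 0.0119
```

```bash
python3 - <<'E'
from h import *
import pickle
i,K,W=cam('wrist'); cv2.imwrite('pics/w7c.png',cv2.resize(i[60:260,265:465],None,fx=3,fy=3,interpolation=2)); pickle.dump((i,K,W),open('d7.pkl','wb'))
T,s=tool(); print(s['clock'],s['ft_force'],s['moment'])
g=T[:3,3]-.011*T[:3,2]; print('fixture grip',(F.T@(g-FIX)).round(4))
E
```

```text
9.5 [ 1.01694288  5.64730556 -1.03509003] [ 0.81372377 -0.00161763  0.54097301]
fixture grip [-0.1012  0.0067  0.1168]
```

View pics/w7c.png

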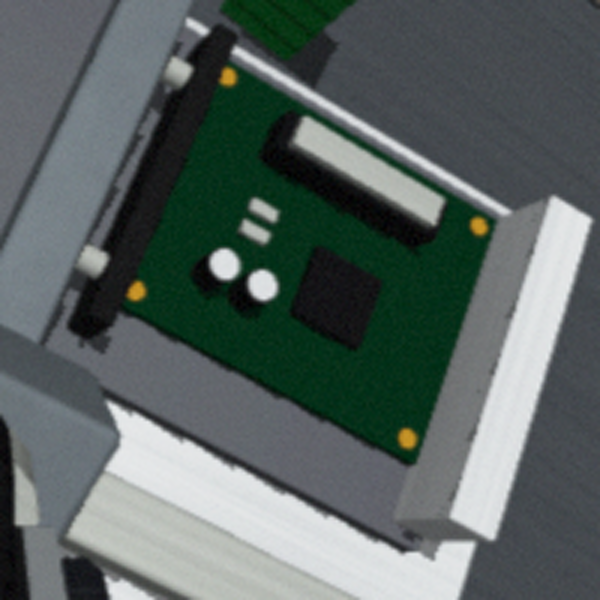

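The board's far edge is now on the jaw and the pins are about half in. The push force of about 5.4 N less 1 N friction gives roughly 5–6 mm of compression. Tightening.

{"name": "drive_tool", "arguments": {
  "series": "0 0 0 0 0 5; 0 0 0 0 0 10; 0 0 0 0 0 16; 0 0 0 0 0 22; 0 0 0 0 0 28; 0 0 0 0 0 34; 0 0 0 0 0 40; 0 0 0 0 0 40"
}}

```text
clock: 10.17
tool_pos: [0.5091, -0.0967, 0.1073]
ee_rot: [-2.627, 0.1, -1.655]
ft_force: [0.6, 5.0, 0.7]
finger_gap: 0.0122
```

{"name": "drive_tool", "arguments": {
  "series": "0 0 0 0 0 5; 0 0 0 0 0 10; 0 0 0 0 0 15; 0 0 0 0 0 20; 0 0 0 0 0 23; 0 0 0 0 0 23; 0 0 0 0 0 23; 0 0 0 0 0 23"
}}

```text
clock: 10.83
tool_pos: [0.5091, -0.0966, 0.1073]
ee_rot: [-2.697, 0.287, -2.016]
ft_force: [0.8, 4.6, 0.7]
finger_gap: 0.0118
```

```bash
python3 - <<'E'
from h import *
i,K,W=cam('wrist'); cv2.imwrite('pics/w8.png',i)
T,s=tool(); print(s['clock'],s['ft_force'],s['moment'],s['joint_pos'])
g=T[:3,3]-.011*T[:3,2]; print('fixture grip',(F.T@(g-FIX)).round(4))
x=F.T@T[:3,0]; u=np.array([.866,0,.5]); a=np.arctan2(x@u,-x[1]); print('bar angle',a,'knob est',.7-a)
E
```

```text
10.8833 [2.45799427 4.86132673 0.19481585] [0.75955315 0.05038308 0.39493753] [-0.58673122  0.21604572  2.06001391  0.65663307  0.53913301  0.97872685]
fixture grip [-0.1011  0.007   0.1168]
bar angle -0.6082632377964663 knob est 1.3082632377964662
```

View pics/w8.png

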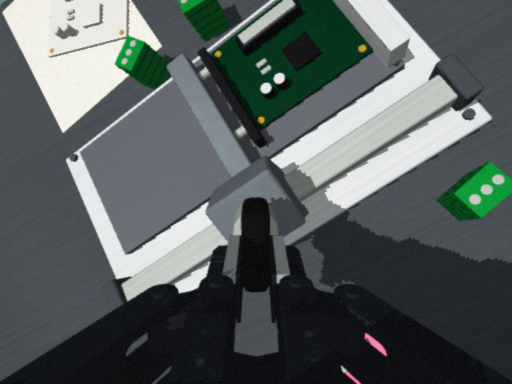

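The bar angle gives the knob at about 1.31 rad, which is tight. The board is still against the jaw. Releasing, then backing off along the axis.

{"name": "drive_tool", "arguments": {
  "series": "0 0 0 0 0 0; 0 0 0 0 0 0; 0 0 0 0 0 0; 0 0 0 0 0 0; 0 0 0 0 0 0; 0 0 0 0 0 0; 0 0 0 0 0 0; 0 0 0 0 0 0",
  "fingers": 100
}}

```text
clock: 11.55
tool_pos: [0.5091, -0.0966, 0.1073]
ee_rot: [-2.697, 0.286, -2.016]
ft_force: [0.4, 0.9, 0.3]
finger_gap: 0.0855
```

{"name": "drive_tool", "arguments": {
  "series": "0 0 -5 0 0 0; 0 0 -15 0 0 0; 0 0 -30 0 0 0; 0 0 -50 0 0 0; 0 0 -75 0 0 0; 0 0 -100 0 0 0; 0 0 -110 0 0 0; 0 0 -110 0 0 0"
}}

```text
clock: 12.22
tool_pos: [0.4543, -0.1022, 0.2049]
ee_rot: [-2.692, 0.285, -2.015]
ft_force: [1.2, -0.5, -0.2]
finger_gap: 0.0856
```

```bash
python3 - <<'E'
from h import *
import pickle
i,K,W=cam('wrist'); pickle.dump((i,K,W),open('d9.pkl','wb')); cv2.imwrite('pics/w9.png',cv2.resize(i[0:230,150:480],None,fx=2.4,fy=2.4,interpolation=2))
j,_,_=cam('side'); cv2.imwrite('pics/si9.png',cv2.resize(j[110:270,200:400],None,fx=3.7,fy=3.7,interpolation=2))
print(get_state()['clock'],get_state()['ft_force'])
E
```

```text
12.3167 [ 0.26078543 -0.11441773 -1.39983418]
```

View pics/w9.png

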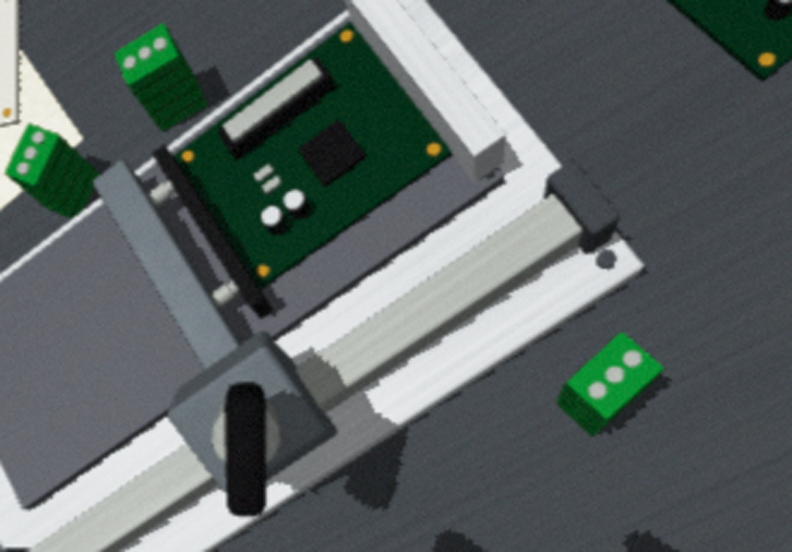

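View pics/si9.png

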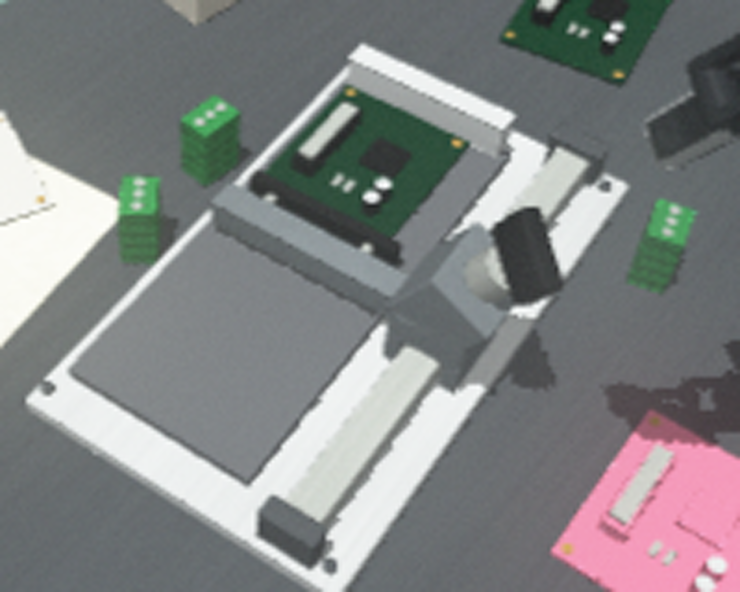

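The board is flush on the jaw, the bar is in its tight position, and the blocks at (160,75), (50,170) and (610,380) stand where they did. One numeric check of the pad gap, then hand in.

```bash
python3 - <<'E'
from h import *
import pickle
i,K,W=pickle.load(open('d9.pkl','rb'))
f=lambda c,z: (1000*F.T@(plane(K,W,np.array(c)/2.4+[150,0],z)-FIX)).round(1)[:2]
for n,c,z in [('arm front',(130,165),.046),('arm front',(235,343),.046),('pad front',(175,150),.041),('pad front',(268,305),.041),('board gold near',(187,156),.024),('near',(263,270),.024),('far',(346,35),.024),('far',(433,149),.024),('jawtop',(503,138),.046)]: print(n,f(c,z))
E
```

```text
arm front [75.1 -0.7]
arm front [-35.4   1.7]
pad front [ 70.  -23.2]
pad front [-27.1 -20.2]
board gold near [ 75.2 -26. ]
near [ -2.7 -26.6]
far [  75.5 -124.4]
far [  -2.7 -124. ]
jawtop [ -28.5 -144. ]
```

```bash
python3 -c "
from h import *
print(get_state()['clock'],get_state()['finger_gap']);print(finish_job())"
```

```text
12.3167 0.08543827094532946
the job is handed in; nothing more can be done
None
```

I loosened the knob by about 62°, slid the carriage about 78 mm by the knob, turned the knob tight again, let go and backed off. The job was handed in at 12.3 s; `finish_job` gives no verdict.

**What the last checks showed**
- **Knob:** I estimate about 1.31 rad from the gripper's angle before release. The bar still looked to be in that position after letting go.
- **Board:** It looks flush and square against the fixed jaw in the pictures.
- **Pad:** I estimate 4.5–6 mm pressed in, from about 5 N of steady push force less the 1 N friction, and from the visible pin length shrinking by nearly half.
- **Terminal blocks:** None of the three appeared to have moved.

**What disagreed**
- **Board position:** The final pixel check put the board's centre at fixture y of about -75.3 mm, against -77 mm at home and a limit of -74.5 mm. That is within the roughly 2 mm calibration error.
- **Jaw edge:** The pixel I picked for its top gave -144 mm instead of -132 mm. I think I took the wrong edge.
- **Pad gap:** The arm-to-pad distance I measured (about 22 mm) could not confirm the compression, because the arm's exact offset on the carriage is not given.

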